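# Push the last stave into the packed set

## Robot

A 6-joint arm with a two-finger parallel gripper is mounted at the origin on the work surface. World frame = base frame: x ahead of the robot, y to its left, z up, the work surface at z = 0. Lengths are in m, angles in rad, forces in N, time in s.
With the tool pointing down it reaches from about 0.3 to 0.775 m from the base axis. Payload 14.6 kg.
Tool frame: the origin (TCP) lies at the very end of the fingers, on their centre line; the grasp point (between the pads) lies 19 mm behind it; z points along the fingers, y is the direction in which the jaws open and shut (so a half turn about z gives the same grasp; the last joint's range is limited). The gripper opens to 94 mm and grips with 3 to 60 N. Pads are 16 mm wide; open, the fingers measure 119 mm over their backs; the gripper's body (75 mm by 177 mm) begins 78 mm behind the grasp point.
Start: joints at [1.222, 0.3, 1.521, -0, 1.321, -0.067], TCP at [0.153, 0.528, 0.205] pointing down, gripper open.
Joint ranges: [-3.03, 3.03], [-0.79, 2.21], [0.23, 2.52], [-1.04, 4.18], [0, 3.07], [-2.55, 2.55]. Speed limits (rad/s): [2.22, 2.22, 2.57, 3.14, 3.14, 3.14].

## Interface

Orientations are given as [roll, pitch, yaw] about the fixed x, y, z axes, in that order (R = Rz(yaw) Ry(pitch) Rx(roll)).
In Python, from station import ctrl, eyes gives the robot as it stands.
- The arm moves only by the tool jog_arm, never from a script. Its argument "moves" is a list of rows, each a list of 3 entries, a list of its own where there are three numbers: the shift along the world's x, y, z in mm, then the turn, a rotation vector about the world's x, y, z in units of 5 degrees (1.0 is 5 degrees), then the finger opening in mm, from 0 to 94. In form: [[[tx, ty, tz], [wx, wy, wz], jaw], ...]. A call has 1 to 5 rows; each row is the pose to reach, as a shift and turn from the pose commanded when the call began; what a row does not reach only later rows make up. A row lasts 1/12 s, in which the tool goes at most 41.7 mm and 7.16 degrees, less where a joint would pass 70% of its speed; a pose out of reach is approached as far as the arm can. A call with a gripper value outside its range is refused whole. The fingers move at their own pace and stop on an object; "squeeze" is the grip in N (left out, the last holds). Time passes only in rows, so rows that repeat a pose let the fingers close. It gives the time, the measured TCP pose, the force and the opening at its end, in the units of the state.
- ctrl.get_obs(): the state, without advancing time (a new reading comes with each control period).
- eyes.camera(name): name is "scene" or "side" or "wrist"; returns a dict with "frame" (400x640x3 uint8, red, green, blue), "vertical_fov" (degrees; the focal length in pixels is half the picture's height over the tangent of half this angle, whatever the lens; pixels are square), "cx", "cy" (the principal point, pixels), "eye" and "attitude" of the camera in the world; the wrist camera has in their place "hand_eye" (4x4, takes a point from camera to tool coordinates, whose origin is the TCP and whose axes are the flange's). Camera axes: x right, y down, z forward; pixel columns grow to the right and rows downward; lengths in m; the calibration is good to about 2 mm. A picture is of the moment at which its call begins: read the wrist's pose just before it. There is no depth.
- ctrl.hand_in(): hands the job in, once; it reports no verdict.
The state is a dict: "time_s": time; "qpos": joint angles; "joint_vel": joint speeds; "tau": joint torques, N m; "ee_pos": TCP position; "eef_rot": TCP orientation; "force": force on the tool from outside, world axes, zero at the start; "moment": the same for the moment, N m; "grip_width": finger opening in m.
Only numpy, scipy, OpenCV 4.12 (cv2) and the standard library are available. Lean on these libraries where they do the work, as an engineer would, in place of code of your own. Each camera call takes 0.05 s, during which the arm holds its last target.

## Task

Take the full-length stave from the slotted block, find the empty place in the packed row in the rack, by eye or by feel, and push the stave into it upright, foot first; being broad, it has to part its neighbours and shove the iron stop back by itself (do not move the stop with the gripper). Press it fully home on the rack's floor, level with the others and with the row closed up. Set it down slowly and gently, no more than about 40 N on the row, topple none of its staves, and leave the short stave and the tools alone.

Things in the scene. Friction and masses are not known exactly. Their poses are not given: they have to be found in the camera images.
- stave_mid (a point): Centre (half-way up) of the dressed stave to be pushed into the row: 150 mm long, 12 thick, 42 wide over the middle 40 mm of its length, tapering evenly to 30 at both ends; about 45 g. It stands on end in the block, foot 75 mm below this point; home in the rack this point is 87 mm up. Axes: x across the thickness, y across the width, z up along its length.
- block: Fixed slotted wooden bench block, 75 x 150 x 40 mm (x, y, z), with two slots 14 x 44 mm, 30 mm deep, at y = -38 and +38 mm; the dressed stave stands on end in one, a shorter reject stave in the other (which is which varies), both with a little play. Origin: centre of its underside.
- short_mid (a point): Centre of the reject stave in the other slot of the block: same section, but only 110 mm long, so its top is 40 mm lower. Bystander: leave it in its slot.
- rack: Fixed rack; origin on the bench under its 17 mm channel; x across it, y along the row from the end board (face y = -120 mm) to the iron stop. The row has 7 places, centres at y = -103 to 103 mm, 34.3 apart; one of the inner 5 is empty: not reported, see or feel which. Channel floor z = 12, row tops 162, guide bars' tops 102, posts 112 mm. Base: x -55..55, y -146..214 mm.
- first_mid (a point): Centre of the first stave of the row, against the end board. The row's six staves are loose, stand on end, 150 mm long, 12 thick, 34 wide over the middle 40 mm of their length, tapering to 25 at the ends (thickness along rack x, width along rack y).
- last_mid (a point): Centre of the last stave of the row, against the iron stop; same shape. Everything between the gap and the stop slides back when pushed; everything between the gap and the end board cannot give way. Parting the row takes about 3 to 16 N, and friction holds a stave where it is left.
- stop_mid (a point): Middle of the foot of the loose cast-iron stop: 60 mm long along the row, 14 thick, its upright 105 mm high against the last stave; 0.6 kg, slides in the channel with friction (about 3 N), free to go back some 25 mm. It ends about 6 mm farther back (rack y near 157 mm) when the broad stave is in and the row is closed.
- keg: Finished small keg, 106 mm across, 150 mm high, standing; origin under its centre. Bystander.
- mallet: Wooden mallet lying on the bench, head 75 x 130 mm, 75 mm high, handle 240 mm. Bystander.
- hoop: Steel keg hoop, 124 mm across, 16 mm high, lying flat; origin under its centre. Bystander.
- driver: Hoop driver with wooden handle, 180 mm long, lying on the bench. Bystander.
- drawknife: Two-handled drawknife, 310 mm wide, lying on the bench. Bystander.
Things that resemble listed ones, but are neither listed nor needed, are in the scene too. What is shaped like the part that bears stave_mid but red is not meant. What is shaped like the part that bears last_mid but yellow is not meant.

How it is judged:
On the way, in this order (a step that is already met when the one before it is completed fails the run):
1. the stave is lifted clear of the block (z of stave_mid in the frame of block above 0.13 m), for 0.1 s.
2. its foot has entered the gap, below the tops of the row (z of stave_mid in the frame of rack below 0.215 m and y of stave_mid in the frame of rack between -0.085 and 0.095 m and x of stave_mid in the frame of rack between -0.01 and 0.01 m), for 0.1 s.
At the end, for the whole second after the job is handed in: The stave stands on the rack floor in the row (centre 84 to 89.5 mm up, within 6 mm of the channel middle), the row closed up (stop_mid at rack y 153 to 162 mm); the stave and the end staves within 0.10 rad of upright, the end staves down within 3 mm; at rest, released (z of stave_mid in the frame of rack between 0.084 and 0.0895 m and x of stave_mid in the frame of rack between -0.006 and 0.006 m and y of stave_mid in the frame of rack between -0.085 and 0.095 m and y of stop_mid in the frame of rack between 0.153 and 0.162 m and angle between each of stave_mid, first_mid, last_mid's own z axis and vertical below 0.1 rad and z of each of first_mid, last_mid in the frame of rack below 0.09 m and linear speed of stave below 0.02 m/s); the robot touches nothing.
It fails at once if the row and rack are pressed hard: the load on the rack passes 90 N (the row and stop weigh about 9 N) (contact force between rack and anything else above 90 N).
It fails at once if the row is burst apart or toppled: the stop driven back more than 22 mm, or an end stave leaning more than 0.3 rad or lifted 25 mm (distance of stop_mid from where it was at the start of the episode above 0.022 m or angle between any of first_mid, last_mid's own z axis and vertical above 0.3 rad or z of any of first_mid, last_mid in the frame of rack above 0.112 m).
It fails at once if the iron stop is moved with the gripper instead of by the staves (contact force between the fingers and stop above 2 N).
It fails at once if a bystander is moved more than 30 mm (distance of any of keg, mallet, hoop, driver, drawknife, short_mid from where it was at the start of the episode above 0.03 m).
It also fails if it takes over 72 s, if anything falls off the work surface, if the arm or the gripper's body presses on something with over 40 N, if the wrist force passes 120 N, or if a joint passes its speed limit or range.

## Working session

There is one attempt and no reset: what is moved stays moved. The work goes in short steps, Python scripts to look and compute and a tool call to move; the robot and the scene stay as the last step left them, time stands still between calls to the robot, and variables do not carry over. Pictures are saved under pics/ and viewed, and the job is handed in when it is done.

Besides the shell and the picture viewer there is one more tool, called after "Call:" by a JSON object that holds its "api" and its "payload". jog_arm: Moves the arm, as the interface text tells. Its arguments: {"type":"object","properties":{"moves":{"type":"array","items":{"type":"array"}},"squeeze":{"type":"number"}},"required":["moves"]}

```bash
mkdir -p pics; ls; cat > h.py <<'E'
import numpy as np, cv2, json
from station import ctrl, eyes
def snap(name,fn):
    c=eyes.camera(name); cv2.imwrite('pics/'+fn,cv2.cvtColor(np.asarray(c['frame']),cv2.COLOR_RGB2BGR)); return c
E
python3 - <<'E'
from h import *
o=ctrl.get_obs(); print(o)
for n in ['scene','side','wrist']:
    c=snap(n,n+'0.png'); print(n,{k:v for k,v in c.items() if k!='frame'})
    np.save('pics/'+n+'0.npy',c,allow_pickle=True)
E
```

```text
pics
{'time_s': 0.0, 'qpos': array([ 1.22241936e+00,  3.00487251e-01,  1.52157769e+00,  3.61419585e-06,
        1.32069441e+00, -6.65279857e-02]), 'joint_vel': array([ 1.03451066e-03, -6.05313840e-04,  6.60606324e-05,  1.32136241e-03,
       -8.72968337e-05, -8.37953408e-04]), 'tau': array([-7.05341081e-04, -5.31821716e+01, -3.52705014e+01,  7.07658450e-02,
        2.47379526e-02, -7.44307886e-05]), 'ee_pos': array([0.15284744, 0.52806368, 0.20487891]), 'eef_rot': array([-3.14042877e+00, -8.10537789e-05,  2.85974273e+00]), 'force': array([ 0.52809797,  0.2338839 , -0.37612112]), 'moment': array([-0.01446354,  0.00319685, -0.00533602]), 'grip_width': 0.09409577535420938}
scene {'vertical_fov': 55.24353221804289, 'cx': 311.71761409108797, 'cy': 201.98204171793677, 'eye': array([ 1.14955871, -0.51545955,  0.74025832]), 'attitude': array([-2.24512867,  0.01158761,  0.7390532 ])}
side {'vertical_fov': 53.62213533037171, 'cx': 317.6616137431654, 'cy': 197.31450944004376, 'eye': array([ 0.11321571, -0.73790231,  0.84804037]), 'attitude': array([-2.26034497,  0.01618199, -0.55055935])}
wrist {'vertical_fov': 62.96631196630127, 'cx': 319.36882868806737, 'cy': 201.75006261024333, 'hand_eye': array([[-4.55553889e-04, -9.68142210e-01, -2.50400587e-01,
         7.23234548e-02],
       [ 9.99999885e-01, -4.03446516e-04, -2.59425248e-04,
        -3.30671816e-05],
       [ 1.50137288e-04, -2.50400676e-01,  9.68142282e-01,
        -1.80214284e-01],
       [ 0.00000000e+00,  0.00000000e+00,  0.00000000e+00,
         1.00000000e+00]])}
```

View pics/scene0.png

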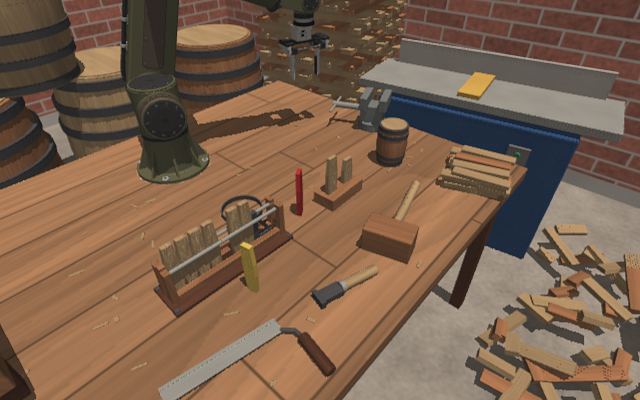

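View pics/side0.png

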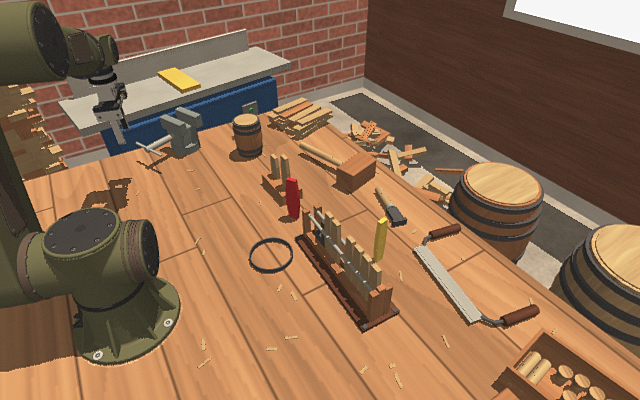

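View pics/wrist0.png

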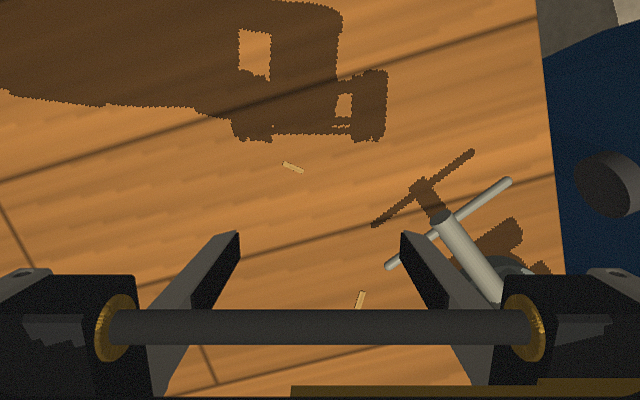

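```bash
python3 - <<'E'
import cv2
a=cv2.imread('pics/scene0.png'); b=cv2.imread('pics/side0.png')
cv2.imwrite('pics/c1.png',cv2.resize(a[140:320,145:375],(800,626),interpolation=cv2.INTER_CUBIC)[:600])
cv2.imwrite('pics/c2.png',cv2.resize(b[140:330,240:420],(568,600),interpolation=cv2.INTER_CUBIC))
E
```

```text
(no output)
```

View pics/c1.png

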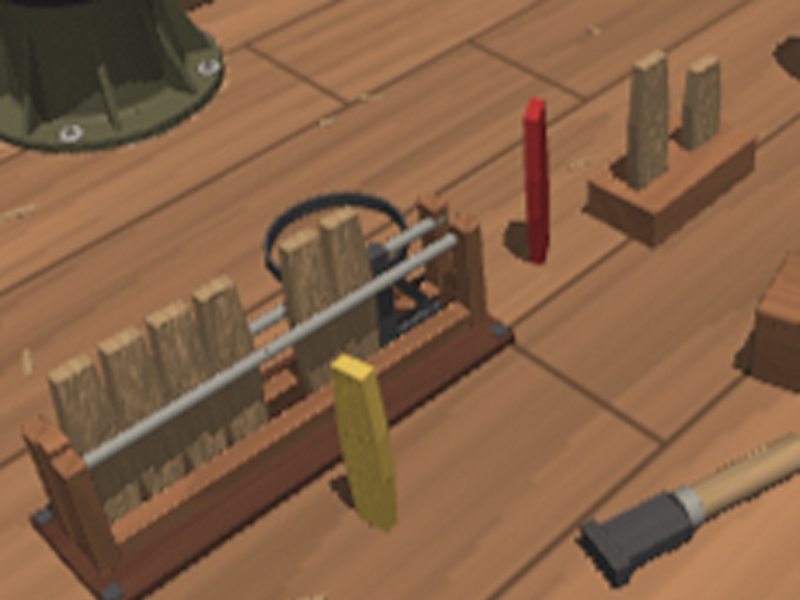

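View pics/c2.png

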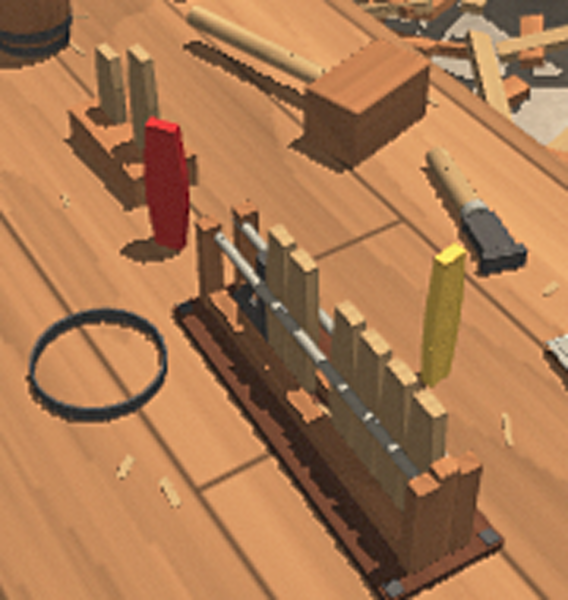

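```bash
cat >> h.py <<'E'
from scipy.spatial.transform import Rotation as Rn
def ray(c,px,obs=None):
    f=200/np.tan(np.radians(c['vertical_fov'])/2)
    d=np.array([(px[0]-c['cx'])/f,(px[1]-c['cy'])/f,1.])
    if 'hand_eye' in c:
        R=Rn.from_euler('xyz',obs['eef_rot']).as_matrix(); H=np.array(c['hand_eye'])
        return np.array(obs['ee_pos'])+R@H[:3,3], R@H[:3,:3]@d
    return np.array(c['eye']),Rn.from_euler('xyz',c['attitude']).as_matrix()@d
def onz(c,px,z,obs=None):
    e,d=ray(c,px,obs); return e+d*(z-e[2])/d[2]
def proj(c,P,obs):
    f=200/np.tan(np.radians(c['vertical_fov'])/2)
    e,_=ray(c,(0,0),obs)
    if 'hand_eye' in c: M=Rn.from_euler('xyz',obs['eef_rot']).as_matrix()@np.array(c['hand_eye'])[:3,:3]
    else: M=Rn.from_euler('xyz',c['attitude']).as_matrix()
    q=M.T@(np.asarray(P)-e); return f*q[0]/q[2]+c['cx'],f*q[1]/q[2]+c['cy']
def tri(r1,r2):
    A=np.array([r1[1],-r2[1]]).T; s=np.linalg.lstsq(A,r2[0]-r1[0],rcond=None)[0]
    p=r1[0]+s[0]*r1[1]; q=r2[0]+s[1]*r2[1]; return (p+q)/2,np.linalg.norm(p-q)
E
python3 - <<'E'
from h import *
S=np.load('pics/scene0.npy',allow_pickle=True).item();D=np.load('pics/side0.npy',allow_pickle=True).item()
s=lambda x,y:(145+x/3.478,140+y/3.478); d=lambda x,y:(240+x/3.156,140+y/3.156)
for n,a,b in [('talltop',s(650,58),d(142,50)),('shorttop',s(703,62),d(108,50)),('redtop',s(536,104),d(162,123)),
 ('end c1',s(110,592),d(490,540)),('end c2',s(42,518),d(393,590)),('firsttop',s(75,367),d(430,398)),('4th top',s(214,287),d(348,312)),('5th',s(300,243),d(303,255)),('last top',s(341,217),d(280,232)),('yellowtop',s(353,364),d(450,254))]:
    p,e=tri(ray(S,a),ray(D,b)); print(n,p.round(4),round(e,4))
for z in(0,.012): print([onz(S,s(*q),z).round(4) for q in[(110,592),(42,518),(503,332)]],onz(D,d(182,312),z).round(4))
E
```

```text
talltop [0.5601 0.2068 0.1611] 0.0006
shorttop [0.557  0.2836 0.1197] 0.0003
redtop [0.5262 0.1059 0.1499] 0.0026
end c1 [ 0.5639 -0.3413  0.0102] 0.0022
end c2 [ 0.4742 -0.3376  0.0092] 0.0008
firsttop [ 0.5237 -0.2999  0.1604] 0.0003
4th top [ 0.5246 -0.1978  0.159 ] 0.0007
5th [ 0.53   -0.1293  0.1596] 0.0051
last top [ 0.5299 -0.0938  0.1594] 0.0021
yellowtop [ 0.64   -0.1783  0.1482] 0.0018
[array([ 0.5553, -0.3377,  0.    ]), array([ 0.4659, -0.3357,  0.    ]), array([0.5741, 0.0114, 0.    ])] [ 0.4871  0.0117 -0.    ]
[array([ 0.5649, -0.3406,  0.012 ]), array([ 0.477 , -0.3387,  0.012 ]), array([0.5835, 0.0029, 0.012 ])] [0.4818 0.0011 0.012 ]
```

Call:
{"api": "jog_arm", "payload": {"moves": [[[0, 0, 40], [0, 0, 0], 94], [[30, -25, 60], [0, 0, -1.4], 94], [[60, -50, 80], [0, 0, -2.8], 94], [[90, -75, 100], [0, 0, -4.2], 94], [[120, -97, 100], [0, 0, -5.6], 94]]}}

```text
time_s: 0.57
ee_pos: [0.2725, 0.4317, 0.3085]
eef_rot: [3.137, -0.001, 2.366]
force: [0.9, 0.5, -0.9]
grip_width: 0.0937
```

Call:
{"api": "jog_arm", "payload": {"moves": [[[30, -25, 0], [0, 0, -1.4], 94], [[60, -50, 0], [0, 0, -2.8], 94], [[90, -75, 0], [0, 0, -4.2], 94], [[120, -100, 0], [0, 0, -5.6], 94], [[150, -126, 0], [0, 0, -7.0], 94]]}}

```text
time_s: 0.98
ee_pos: [0.4228, 0.3047, 0.3053]
eef_rot: [-3.141, -0.0, 1.754]
force: [0.4, 0.1, -0.1]
grip_width: 0.0939
```

Call:
{"api": "jog_arm", "payload": {"moves": [[[30, -25, 0], [0, 0, -1.1], 94], [[60, -50, 0], [0, 0, -2.1], 94], [[90, -80, 0], [0, 0, -2.1], 94], [[120, -110, 0], [0, 0, -2.1], 94], [[137, -136, 0], [0, 0, -2.1], 94]]}}

```text
time_s: 1.4
ee_pos: [0.5605, 0.168, 0.3045]
eef_rot: [-3.141, 0.0, 1.576]
force: [0.4, 0.8, -0.2]
grip_width: 0.0939
```

Call:
{"api": "jog_arm", "payload": {"moves": [[[0, 0, 0], [0, 0, 0], 94], [[0, 0, 0], [0, 0, 0], 94]]}}

```text
time_s: 1.57
ee_pos: [0.5592, 0.169, 0.3046]
eef_rot: [-3.14, 0.0, 1.574]
force: [-0.5, 1.0, 1.0]
grip_width: 0.0937
```

```bash
python3 - <<'E'
from h import *
o=ctrl.get_obs(); c=snap('wrist','w1.png'); np.save('pics/w1.npy',{'c':c,'o':o}); print(o['ee_pos'],o['eef_rot'],o['force'],o['qpos'])
E
```

```text
[0.55922966 0.16897239 0.30460866] [-3.14035859e+00  2.05539586e-04  1.57440133e+00] [-0.46053073  1.04496506  1.01987545] [2.30703120e-01 3.27734492e-01 1.25799572e+00 7.75955169e-05
 1.55711110e+00 2.27097138e-01]
```

View pics/w1.png

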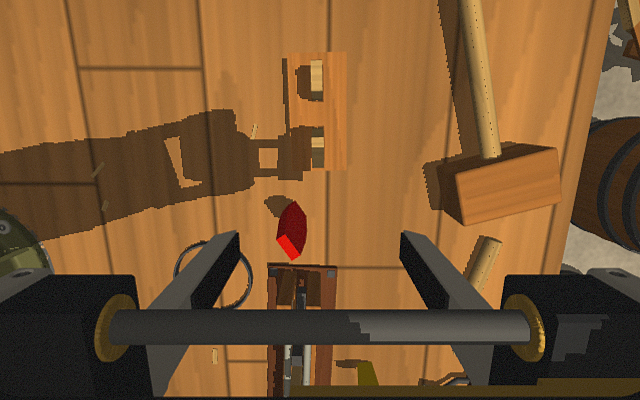

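```bash
python3 - <<'E'
import cv2
a=cv2.imread('pics/w1.png')
cv2.imwrite('pics/w1c.png',cv2.resize(a[45:175,270:360],None,fx=4.6,fy=4.6,interpolation=cv2.INTER_NEAREST))
E
```

```text
(no output)
```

View pics/w1c.png

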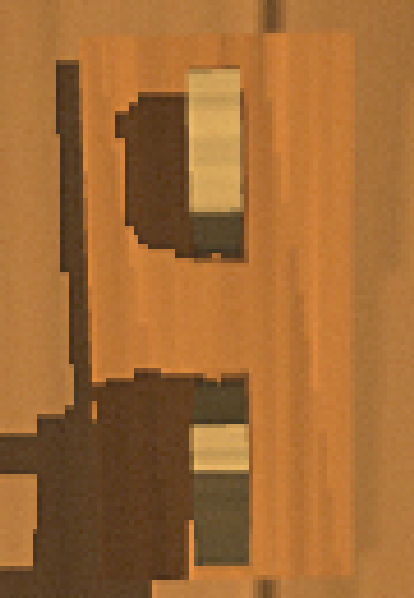

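```bash
python3 - <<'E'
from h import *
w=np.load('pics/w1.npy',allow_pickle=True).item(); c,o=w['c'],w['o']
g=lambda x,y:(270+x/4.6-.5+.1,45+y/4.6-.4)
for n,p,z in [('tall',(220,495),.16),('tall y+',(220,424),.16),('tall y-',(220,565),.16),('tall x-',(191,495),.16),('tall x+',(249,495),.16),
('short',(215,140),.12),('blk NW',(80,37),.04),('blk NE',(353,34),.04),('blk SE',(353,574),.04)]: print(n,onz(c,g(*p),z,o).round(4))
E
```

```text
tall [0.5571 0.2079 0.16  ]
tall y+ [0.5571 0.2229 0.16  ]
tall y- [0.5572 0.1928 0.16  ]
tall x- [0.5509 0.2079 0.16  ]
tall x+ [0.5634 0.2079 0.16  ]
short [0.5556 0.2842 0.12  ]
blk NW [0.5178 0.3199 0.04  ]
blk NE [0.5925 0.3209 0.04  ]
blk SE [0.596  0.1722 0.04  ]
```

Call:
{"api": "jog_arm", "payload": {"moves": [[[-8, -38, 0], [0, 0, 0], 94], [[-16, -76, 0], [0, 0, 0], 94], [[-24, -114, 0], [0, 0, 0], 94], [[-31, -152, 0], [0, 0, 0], 94], [[-31, -190, 0], [0, 0, 0], 94]]}}

```text
time_s: 2.03
ee_pos: [0.5263, -0.0198, 0.306]
eef_rot: [3.141, -0.0, 1.579]
force: [0.5, 0.9, 1.0]
grip_width: 0.094
```

Call:
{"api": "jog_arm", "payload": {"moves": [[[0, -38, 0], [0, 0, 0], 94], [[0, -76, 0], [0, 0, 0], 94], [[0, -114, 0], [0, 0, 0], 94], [[0, -152, 0], [0, 0, 0], 94], [[0, -180, 0], [0, 0, 0], 94]]}}

```text
time_s: 2.45
ee_pos: [0.5274, -0.2009, 0.3055]
eef_rot: [3.141, 0.0, 1.578]
force: [1.2, 1.0, -0.5]
grip_width: 0.0939
```

Call:
{"api": "jog_arm", "payload": {"moves": [[[0, 0, 0], [0, 0, 0], 94], [[0, 0, 0], [0, 0, 0], 94]]}}

```text
time_s: 2.62
ee_pos: [0.5277, -0.1995, 0.3052]
eef_rot: [-3.141, -0.0, 1.576]
force: [0.5, -0.0, -0.1]
grip_width: 0.0935
```

```bash
python3 - <<'E'
from h import *
o=ctrl.get_obs(); c=snap('wrist','w2.png'); np.save('pics/w2.npy',{'c':c,'o':o}); print(o['ee_pos'],o['eef_rot'],o['force'],o['qpos'])
a=cv2.imread('pics/w2.png'); cv2.imwrite('pics/w2c.png',cv2.resize(a[0:290,250:400],None,fx=4,fy=2,interpolation=cv2.INTER_CUBIC))
E
```

```text
[ 0.527663   -0.19951809  0.3051838 ] [-3.14132023e+00 -3.03500380e-04  1.57642048e+00] [ 0.48290309 -0.02520777 -0.09210925] [-4.26502765e-01  2.79009356e-01  1.31925926e+00  1.61568301e-04
  1.54369853e+00 -4.32131371e-01]
```

View pics/w2.png

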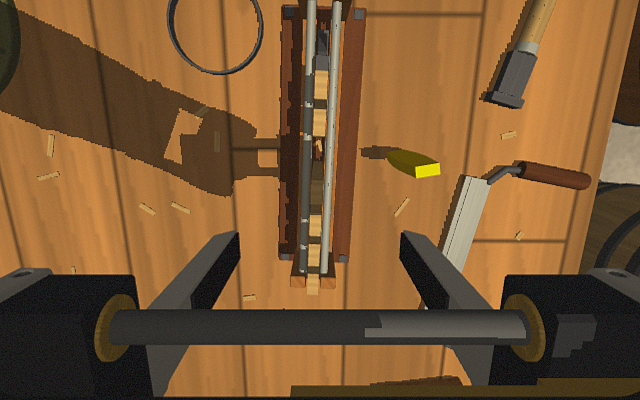

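View pics/w2c.png

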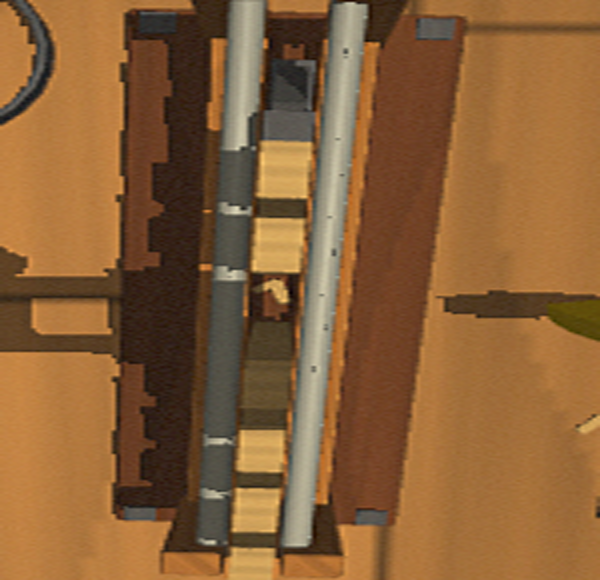

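```bash
python3 - <<'E'
from h import *
w=np.load('pics/w2.npy',allow_pickle=True).item(); c,o=w['c'],w['o']
g=lambda x,y:(250+(x+.5)/4-.5,(y+.5)/2-.5)
T={'last':(285,142,198),'5th':(277,217,270),'4th':(264,363,428),'3rd':(260,430,472),'2nd':(255,488,533),'1st':(250,547,580)}
for n,(x,a,b) in T.items():
    p=onz(c,g(x,a),.162,o);q=onz(c,g(x,b),.162,o); print(n,p.round(4),q.round(4),((p+q)/2).round(4))
for n,p in {'NW':(133,12),'NE':(466,17),'SW':(113,518),'SE':(396,523)}.items(): print(n,onz(c,g(*p),.01,o).round(4),onz(c,g(*p),.0,o).round(4))
E
```

```text
last [ 0.5286 -0.0853  0.162 ] [ 0.5287 -0.1101  0.162 ] [ 0.5287 -0.0977  0.162 ]
5th [ 0.5269 -0.1188  0.162 ] [ 0.527  -0.1435  0.162 ] [ 0.5269 -0.1311  0.162 ]
4th [ 0.5239 -0.1894  0.162 ] [ 0.524  -0.2235  0.162 ] [ 0.524  -0.2065  0.162 ]
3rd [ 0.523  -0.2246  0.162 ] [ 0.523  -0.2477  0.162 ] [ 0.523  -0.2361  0.162 ]
2nd [ 0.5217 -0.2567  0.162 ] [ 0.5217 -0.2826  0.162 ] [ 0.5217 -0.2696  0.162 ]
1st [ 0.5204 -0.2908  0.162 ] [ 0.5204 -0.3107  0.162 ] [ 0.5204 -0.3008  0.162 ]
NW [0.4791 0.0132 0.01  ] [0.4781 0.0162 0.    ]
NE [0.5876 0.0109 0.01  ] [0.5889 0.0138 0.    ]
SW [ 0.4631 -0.3431  0.01  ] [ 0.4618 -0.3476  0.    ]
SE [ 0.5746 -0.3467  0.01  ] [ 0.5756 -0.3514  0.    ]
```

Call:
{"api": "jog_arm", "payload": {"moves": [[[8, 38, 0], [0, 0, 0], 60], [[16, 78, 0], [0, 0, 0], 60], [[24, 118, 0], [0, 0, 0.2], 60], [[29, 158, 0], [0, 0, 0.2], 60], [[29, 198, 0], [0, 0, 0.2], 60]]}}

```text
time_s: 3.08
ee_pos: [0.5565, 0.0022, 0.3055]
eef_rot: [3.141, -0.0, 1.597]
force: [0.2, 0.4, -1.3]
grip_width: 0.0641
```

Call:
{"api": "jog_arm", "payload": {"moves": [[[0, 40, 0], [0, 0, 0], 60], [[0, 80, 0], [0, 0, 0], 60], [[0, 120, 0], [0, 0, 0], 60], [[0, 160, 0], [0, 0, 0], 60], [[0, 195, 0], [0, 0, 0], 60]]}}

```text
time_s: 3.5
ee_pos: [0.5551, 0.1976, 0.3059]
eef_rot: [3.141, -0.001, 1.598]
force: [1.0, -0.4, 0.7]
grip_width: 0.0599
```

Call:
{"api": "jog_arm", "payload": {"moves": [[[0, 14, 0], [0, 0, 0], 60], [[0, 14, 0], [0, 0, 0], 60]]}}

```text
time_s: 3.67
ee_pos: [0.5553, 0.2114, 0.3053]
eef_rot: [-3.141, -0.0, 1.6]
force: [-0.5, -0.3, -0.4]
grip_width: 0.0603
```

Call:
{"api": "jog_arm", "payload": {"moves": [[[2, -3, -35], [0, 0, -0.1], 60], [[2, -3, -75], [0, 0, -0.1], 60], [[2, -3, -110], [0, 0, -0.1], 60], [[2, -3, -130], [0, 0, -0.1], 60], [[2, -3, -130], [0, 0, -0.1], 60]]}}

```text
time_s: 4.08
ee_pos: [0.5566, 0.2032, 0.1711]
eef_rot: [-3.135, 0.002, 1.586]
force: [-0.0, 0.4, -0.6]
grip_width: 0.0596
```

```bash
python3 - <<'E'
from h import *
for n in ['scene','side']:
    c=snap(n,n+'1.png')
a=cv2.imread('pics/scene1.png')[110:240,270:400]; b=cv2.imread('pics/side1.png')[80:210,230:360]
cv2.imwrite('pics/p1.png',np.hstack([cv2.resize(x,(400,400),interpolation=cv2.INTER_CUBIC) for x in(a,b)]))
print(ctrl.get_obs()['ee_pos'])
E
```

```text
[0.5587628  0.20392111 0.17640807]
```

View pics/p1.png

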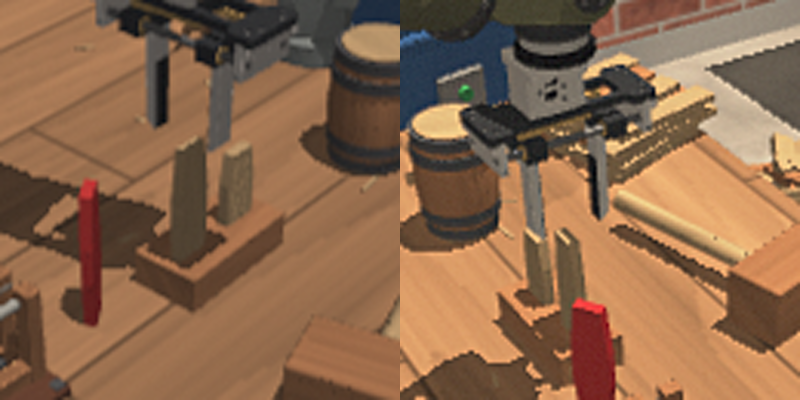

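Call:
{"api": "jog_arm", "payload": {"moves": [[[-1, 4, -15], [0, 0, 0], 60], [[-1, 4, -30], [0, 0, 0], 60], [[-1, 4, -45], [0, 0, 0], 60], [[-1, 4, -54], [0, 0, 0], 60], [[-1, 4, -54], [0, 0, 0], 60]]}}

```text
time_s: 4.6
ee_pos: [0.5577, 0.2081, 0.1214]
eef_rot: [-3.141, 0.0, 1.586]
force: [-0.7, 0.4, -0.4]
grip_width: 0.0602
```

Call:
{"api": "jog_arm", "payload": {"moves": [[[0, 0, 0], [0, 0, 0], 30], [[0, 0, 0], [0, 0, 0], 20], [[0, 0, 0], [0, 0, 0], 12], [[0, 0, 0], [0, 0, 0], 6], [[0, 0, 0], [0, 0, 0], 0]], "squeeze": 10}}

```text
time_s: 5.02
ee_pos: [0.5579, 0.2083, 0.1219]
eef_rot: [3.141, -0.0, 1.586]
force: [0.1, 0.7, 0.2]
grip_width: 0.0304
```

Call:
{"api": "jog_arm", "payload": {"moves": [[[0, 0, 0], [0, 0, 0], 0], [[0, 0, 0], [0, 0, 0], 0], [[0, 0, 0], [0, 0, 0], 0], [[0, 0, 0], [0, 0, 0], 0]], "squeeze": 45}}

```text
time_s: 5.35
ee_pos: [0.5577, 0.2082, 0.1214]
eef_rot: [3.142, -0.0, 1.586]
force: [0.3, 0.2, -0.2]
grip_width: 0.0119
```

Call:
{"api": "jog_arm", "payload": {"moves": [[[0, 0, 10], [0, 0, 0], 0], [[0, 0, 25], [0, 0, 0], 0], [[0, 0, 50], [0, 0, 0], 0], [[0, 0, 75], [0, 0, 0], 0], [[0, 0, 100], [0, 0, 0], 0]]}}

```text
time_s: 5.77
ee_pos: [0.5575, 0.2082, 0.2232]
eef_rot: [3.141, -0.0, 1.586]
force: [-0.0, 0.5, -0.7]
grip_width: 0.0116
```

Call:
{"api": "jog_arm", "payload": {"moves": [[[0, 0, 25], [0, 0, 0], 0], [[0, 0, 50], [0, 0, 0], 0], [[0, 0, 75], [0, 0, 0], 0], [[0, 0, 100], [0, 0, 0], 0], [[0, 0, 110], [0, 0, 0], 0]]}}

```text
time_s: 6.18
ee_pos: [0.558, 0.2083, 0.3357]
eef_rot: [3.137, -0.001, 1.586]
force: [0.3, 0.6, 0.1]
grip_width: 0.0119
```

Call:
{"api": "jog_arm", "payload": {"moves": [[[-6, -25, 0], [0, 0, -0.1], 0], [[-12, -60, 0], [0, 0, -0.2], 0], [[-18, -95, 0], [0, 0, -0.4], 0], [[-25, -130, 0], [0, 0, -0.5], 0], [[-32, -165, 0], [0, 0, -0.6], 0]]}}

```text
time_s: 6.6
ee_pos: [0.5249, 0.0418, 0.331]
eef_rot: [-3.141, 0.0, 1.533]
force: [0.9, -1.0, 0.6]
grip_width: 0.0117
```

Call:
{"api": "jog_arm", "payload": {"moves": [[[0, -35, 0], [0, 0, 0], 0], [[0, -75, 0], [0, 0, 0], 0], [[0, -115, 0], [0, 0, 0], 0], [[0, -155, 0], [0, 0, 0], 0], [[0, -185, 0], [0, 0, 0], 0]]}}

```text
time_s: 7.02
ee_pos: [0.525, -0.1445, 0.331]
eef_rot: [-3.141, 0.0, 1.532]
force: [0.4, 0.3, -0.1]
grip_width: 0.0114
```

Call:
{"api": "jog_arm", "payload": {"moves": [[[0, -15, 0], [0, 0, 0], 0], [[0, -23, 0], [0, 0, 0], 0], [[0, -23, 0], [0, 0, 0], 0]]}}

```text
time_s: 7.27
ee_pos: [0.5255, -0.1658, 0.3309]
eef_rot: [-3.141, -0.0, 1.532]
force: [1.0, 0.4, -0.0]
grip_width: 0.0116
```

```bash
python3 - <<'E'
from h import *
o=ctrl.get_obs();print(o['ee_pos'],o['eef_rot'],o['force'],o['grip_width'])
for n in ['scene','side','wrist']:
    c=snap(n,n+'2.png'); np.save('pics/'+n+'2.npy',{'c':c,'o':o})
a=cv2.imread('pics/scene2.png')[130:330,130:330]; b=cv2.imread('pics/side2.png')[130:330,230:430]
cv2.imwrite('pics/p2.png',np.hstack([cv2.resize(x,(400,400),interpolation=cv2.INTER_CUBIC) for x in(a,b)]))
E
```

```text
[ 0.52549955 -0.16582808  0.33085281] [-3.14078504e+00 -1.78172856e-04  1.53170359e+00] [ 1.00443274  0.41097496 -0.00237786] 0.011563231037953241
```

View pics/p2.png

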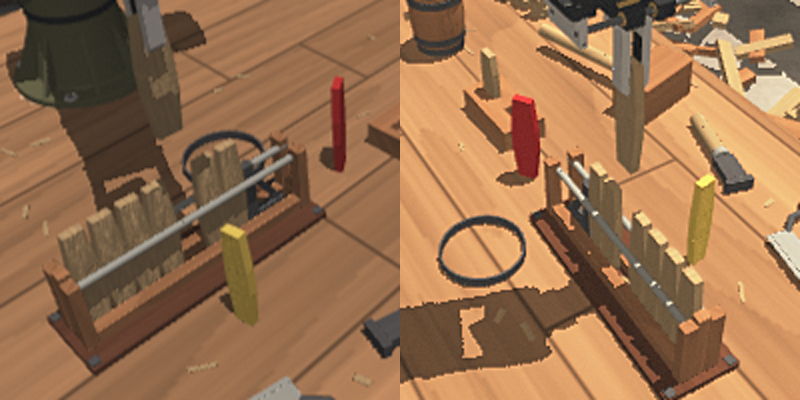

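View pics/wrist2.png

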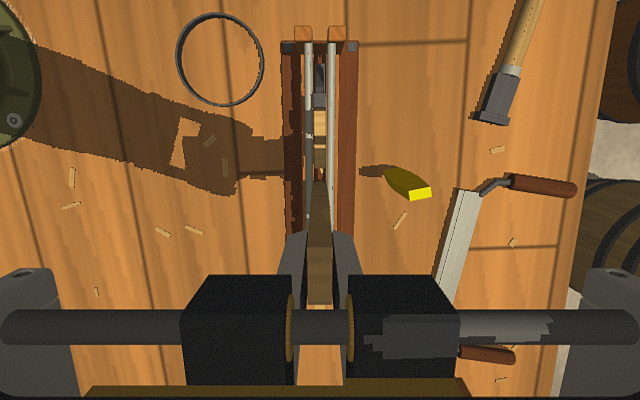

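```bash
python3 - <<'E'
from h import *
w=np.load('pics/wrist2.npy',allow_pickle=True).item(); c,o=w['c'],w['o']
for dy in (-.015,0,.015):
  print('foot',dy,np.round(proj(c,[.5257+dy*.035,-.1658+dy,.219],o),1))
a=cv2.imread('pics/wrist2.png'); cv2.imwrite('pics/w3c.png',cv2.resize(a[20:230,270:370],None,fx=5,fy=2.8,interpolation=cv2.INTER_CUBIC))
for n in ['scene2','side2']:
  w=np.load(f'pics/{n}.npy',allow_pickle=True).item()
  for dy in (-.015,.015): print(n,np.round(proj(w['c'],[.5257+dy*.035,-.1658+dy,.219],o),1))
E
```

```text
foot -0.015 [319.6 214.1]
foot 0 [319.5 198.4]
foot 0.015 [319.4 182.4]
scene2 [208.2 198.5]
scene2 [219.4 192.6]
side2 [347.3 216.6]
side2 [340.5 209.3]
```

View pics/w3c.png

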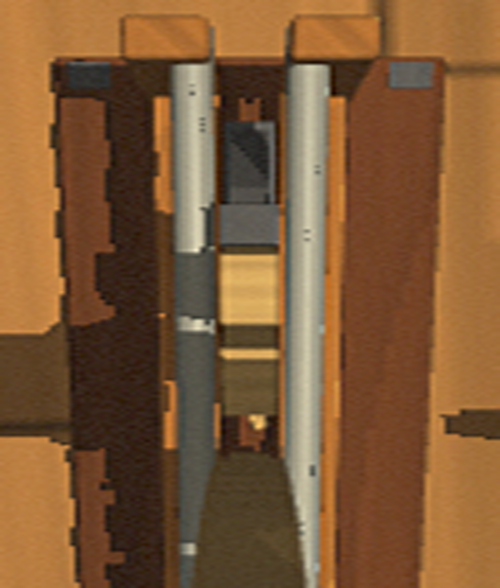

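```bash
python3 - <<'E'
from h import *
w=np.load('pics/wrist2.npy',allow_pickle=True).item(); c,o=w['c'],w['o']
g=lambda x,y:(270+(x+.5)/5-.5,20+(y+.5)/2.8-.5)
for n,x,a,b in [('last',249,250,325),('5th',250,348,415)]:
    p=onz(c,g(x,a),.162,o);q=onz(c,g(x,b),.162,o);print(n,p.round(4),q.round(4),((p+q)/2).round(4))
for n,x,y,z in [('barL',195,540,.102),('barR',308,540,.102),('barL',190,90,.102),('barR',310,90,.102)]: print(n,onz(c,g(x,y),z,o).round(4))
E
```

```text
last [ 0.5287 -0.0852  0.162 ] [ 0.5277 -0.1122  0.162 ] [ 0.5282 -0.0987  0.162 ]
5th [ 0.5275 -0.1207  0.162 ] [ 0.5265 -0.1461  0.162 ] [ 0.527  -0.1334  0.162 ]
barL [ 0.5095 -0.2132  0.102 ]
barR [ 0.539  -0.2143  0.102 ]
barL [ 0.5176 -0.0197  0.102 ]
barR [ 0.5454 -0.0208  0.102 ]
```

Call:
{"api": "jog_arm", "payload": {"moves": [[[0.5, 0, -15], [0, 0, 0], 0], [[0.5, 0, -35], [0, 0, 0], 0], [[0.5, 0, -50], [0, 0, 0], 0], [[0.5, 0, -60], [0, 0, 0], 0], [[0.5, 0, -65], [0, 0, 0], 0]], "squeeze": 50}}

```text
time_s: 7.83
ee_pos: [0.5261, -0.1637, 0.2652]
eef_rot: [-3.14, -0.001, 1.535]
force: [-0.2, 0.1, -0.3]
grip_width: 0.0119
```

Call:
{"api": "jog_arm", "payload": {"moves": [[[0, 0, -3], [0, 0, 0], 0], [[0, 0, -6], [0, 0, 0], 0], [[0, 0, -9], [0, 0, 0], 0], [[0, 0, -12], [0, 0, 0], 0], [[0, 0, -15], [0, 0, 0], 0]]}}

```text
time_s: 8.25
ee_pos: [0.5263, -0.1649, 0.2515]
eef_rot: [3.141, 0.0, 1.533]
force: [-0.5, 0.1, -0.3]
grip_width: 0.0117
```

```bash
python3 - <<'E'
from h import *
o=ctrl.get_obs();print(o['ee_pos'],o['eef_rot'],o['force'],o['moment'],o['grip_width'])
for n in ['scene','side']:
    c=snap(n,n+'3.png')
a=cv2.imread('pics/scene3.png')[160:310,140:290]; b=cv2.imread('pics/side3.png')[180:330,280:430]
cv2.imwrite('pics/p3.png',np.hstack([cv2.resize(x,(400,400),interpolation=cv2.INTER_CUBIC) for x in(a,b)]))
E
```

```text
[ 0.52634252 -0.16485396  0.25145491] [3.14098540e+00 2.30682155e-04 1.53327074e+00] [-0.54135793  0.09967516 -0.31816501] [-0.05649625  0.0545298  -0.062431  ] 0.011701459495315442
```

View pics/p3.png

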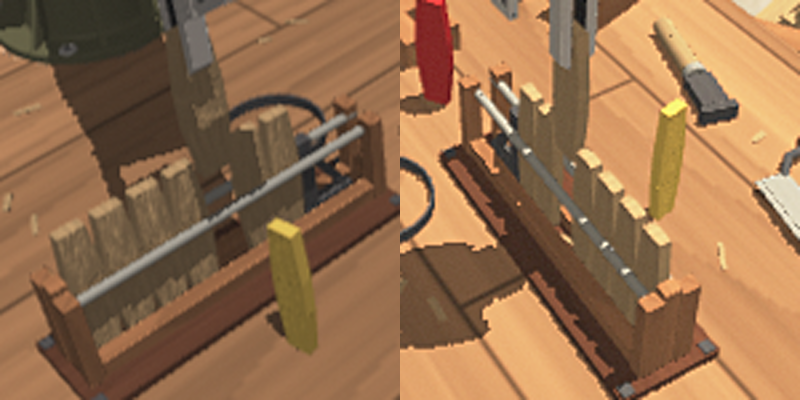

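Call:
{"api": "jog_arm", "payload": {"moves": [[[0, 0, -3], [0, 0, 0], 0], [[0, 0, -6], [0, 0, 0], 0], [[0, 0, -9], [0, 0, 0], 0], [[0, 0, -12], [0, 0, 0], 0], [[0, 0, -15], [0, 0, 0], 0]]}}

```text
time_s: 8.77
ee_pos: [0.5262, -0.1648, 0.236]
eef_rot: [-3.141, -0.0, 1.533]
force: [0.4, -1.1, -0.2]
grip_width: 0.0115
```

Call:
{"api": "jog_arm", "payload": {"moves": [[[0, 0, -3], [0, 0, 0], 0], [[0, 0, -6], [0, 0, 0], 0], [[0, 0, -9], [0, 0, 0], 0], [[0, 0, -12], [0, 0, 0], 0], [[0, 0, -15], [0, 0, 0], 0]]}}

```text
time_s: 9.18
ee_pos: [0.5262, -0.1648, 0.221]
eef_rot: [-3.142, 0.0, 1.533]
force: [0.5, -0.5, -1.0]
grip_width: 0.0115
```

Call:
{"api": "jog_arm", "payload": {"moves": [[[0, 0, -2], [0, 0, 0], 0], [[0, 0, -4], [0, 0, 0], 0], [[0, 0, -6], [0, 0, 0], 0], [[0, 0, -8], [0, 0, 0], 0], [[0, 0, -10], [0, 0, 0], 0]]}}

```text
time_s: 9.6
ee_pos: [0.5262, -0.1648, 0.2112]
eef_rot: [3.141, 0.0, 1.533]
force: [1.3, -1.3, -0.6]
grip_width: 0.0117
```

Call:
{"api": "jog_arm", "payload": {"moves": [[[0, 0, -2], [0, 0, 0], 0], [[0, 0, -4], [0, 0, 0], 0], [[0, 0, -6], [0, 0, 0], 0], [[0, 0, -8], [0, 0, 0], 0], [[0, 0, -10], [0, 0, 0], 0]]}}

```text
time_s: 10.02
ee_pos: [0.5263, -0.1649, 0.2012]
eef_rot: [3.141, 0.0, 1.533]
force: [-0.4, -1.5, 0.9]
grip_width: 0.0117
```

Call:
{"api": "jog_arm", "payload": {"moves": [[[0, 0, -1.5], [0, 0, 0], 0], [[0, 0.2, -3], [0, 0, 0], 0], [[0, 0.4, -4.5], [0, 0, 0], 0], [[0, 0.5, -6], [0, 0, 0], 0], [[0, 0.5, -7], [0, 0, 0], 0]]}}

```text
time_s: 10.43
ee_pos: [0.5263, -0.1646, 0.1945]
eef_rot: [3.141, 0.001, 1.533]
force: [0.4, -5.2, 3.0]
grip_width: 0.0114
```

Call:
{"api": "jog_arm", "payload": {"moves": [[[0, 0, -1.5], [0, 0, 0], 0], [[0, 0.2, -3], [0, 0, 0], 0], [[0, 0.3, -4.5], [0, 0, 0], 0], [[0, 0.4, -6], [0, 0, 0], 0], [[0, 0.5, -7], [0, 0, 0], 0]]}}

```text
time_s: 10.85
ee_pos: [0.5263, -0.1639, 0.1873]
eef_rot: [3.141, 0.0, 1.533]
force: [-0.6, -5.9, 3.4]
grip_width: 0.012
```

Call:
{"api": "jog_arm", "payload": {"moves": [[[0, 0.1, -1.5], [0, 0, 0], 0], [[0, 0.2, -3], [0, 0, 0], 0], [[0, 0.3, -4.5], [0, 0, 0], 0], [[0, 0.4, -6], [0, 0, 0], 0], [[0, 0.5, -7], [0, 0, 0], 0]]}}

```text
time_s: 11.27
ee_pos: [0.5264, -0.1637, 0.1805]
eef_rot: [3.141, 0.001, 1.533]
force: [0.4, -7.3, 5.2]
grip_width: 0.0117
```

Call:
{"api": "jog_arm", "payload": {"moves": [[[0, 0, -1.5], [0, 0, 0], 0], [[0, 0, -3], [0, 0, 0], 0], [[0, 0, -4.5], [0, 0, 0], 0], [[0, 0, -6], [0, 0, 0], 0], [[0, 0, -7], [0, 0, 0], 0]]}}

```text
time_s: 11.68
ee_pos: [0.5264, -0.1637, 0.1735]
eef_rot: [3.141, 0.001, 1.533]
force: [-0.5, -7.6, 6.4]
grip_width: 0.0115
```

Call:
{"api": "jog_arm", "payload": {"moves": [[[0, 0, -1.5], [0, 0, 0], 0], [[0, 0, -3], [0, 0, 0], 0], [[0, 0, -4.5], [0, 0, 0], 0], [[0, 0, -6], [0, 0, 0], 0], [[0, 0, -7], [0, 0, 0], 0]]}}

```text
time_s: 12.1
ee_pos: [0.5265, -0.1634, 0.1667]
eef_rot: [3.141, 0.0, 1.533]
force: [-0.3, -4.6, 8.5]
grip_width: 0.0117
```

Call:
{"api": "jog_arm", "payload": {"moves": [[[0, 0.2, -1.5], [0, 0, 0], 0], [[0, 0.5, -3], [0, 0, 0], 0], [[0, 0.5, -4.5], [0, 0, 0], 0], [[0, 0.5, -6], [0, 0, 0], 0], [[0, 0.5, -7], [0, 0, 0], 0]]}}

```text
time_s: 12.52
ee_pos: [0.5264, -0.163, 0.1594]
eef_rot: [3.141, 0.0, 1.533]
force: [-0.3, -4.5, 4.3]
grip_width: 0.0118
```

```bash
python3 - <<'E'
from h import *
o=ctrl.get_obs();print(o['ee_pos'],o['eef_rot'],o['force'],o['moment'],o['grip_width'])
for n in ['scene','side']:
    c=snap(n,n+'4.png')
a=cv2.imread('pics/scene4.png')[160:310,140:290]; b=cv2.imread('pics/side4.png')[180:330,280:430]
cv2.imwrite('pics/p4.png',np.hstack([cv2.resize(x,(400,400),interpolation=cv2.INTER_CUBIC) for x in(a,b)]))
E
```

```text
[ 0.52635391 -0.1629572   0.15943313] [3.14105090e+00 3.83897116e-04 1.53327355e+00] [-0.26053352 -4.46691759  4.30481355] [-1.38870572  0.13040663 -0.02801182] 0.011823454185952544
```

View pics/p4.png

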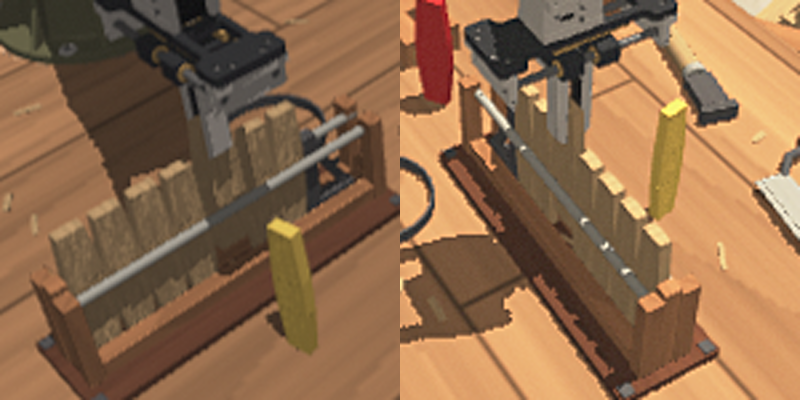

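Call:
{"api": "jog_arm", "payload": {"moves": [[[0, 0, -2], [0, 0, 0], 0], [[0, 0, -4], [0, 0, 0], 0], [[0, 0, -6], [0, 0, 0], 0], [[0, 0, -8], [0, 0, 0], 0], [[0, 0, -10], [0, 0, 0], 0]]}}

```text
time_s: 13.03
ee_pos: [0.5264, -0.1629, 0.1495]
eef_rot: [3.141, 0.0, 1.533]
force: [-0.6, -4.8, 5.6]
grip_width: 0.0114
```

Call:
{"api": "jog_arm", "payload": {"moves": [[[0, 0, -2], [0, 0, 0], 0], [[0, 0, -4], [0, 0, 0], 0], [[0, 0, -6], [0, 0, 0], 0], [[0, 0, -8], [0, 0, 0], 0], [[0, 0, -9], [0, 0, 0], 0]]}}

```text
time_s: 13.45
ee_pos: [0.5263, -0.1628, 0.1403]
eef_rot: [3.141, 0.0, 1.533]
force: [-0.7, -5.3, 5.7]
grip_width: 0.0118
```

Call:
{"api": "jog_arm", "payload": {"moves": [[[0, 0, -1.5], [0, 0, 0], 0], [[0, 0, -3], [0, 0, 0], 0], [[0, 0, -4.5], [0, 0, 0], 0], [[0, 0, -6], [0, 0, 0], 0], [[0, 0, -7], [0, 0, 0], 0]]}}

```text
time_s: 13.87
ee_pos: [0.5264, -0.1627, 0.1334]
eef_rot: [3.141, -0.0, 1.533]
force: [-1.1, -3.9, 4.6]
grip_width: 0.0117
```

Call:
{"api": "jog_arm", "payload": {"moves": [[[0, 0, -1], [0, 0, 0], 0], [[0, 0, -2], [0, 0, 0], 0], [[0, 0, -3], [0, 0, 0], 0], [[0, 0, -4], [0, 0, 0], 0], [[0, 0, -5], [0, 0, 0], 0]]}}

```text
time_s: 14.28
ee_pos: [0.5264, -0.1627, 0.1286]
eef_rot: [3.141, 0.0, 1.533]
force: [-0.1, -3.4, 6.4]
grip_width: 0.0115
```

Call:
{"api": "jog_arm", "payload": {"moves": [[[0, 0, -0.5], [0, 0, 0], 0], [[0, 0, -1], [0, 0, 0], 0], [[0, 0, -1.5], [0, 0, 0], 0], [[0, 0, -2], [0, 0, 0], 0], [[0, 0, -2], [0, 0, 0], 0]]}}

```text
time_s: 14.7
ee_pos: [0.5264, -0.1627, 0.1264]
eef_rot: [3.141, -0.0, 1.533]
force: [-0.1, -3.9, 3.7]
grip_width: 0.0116
```

Call:
{"api": "jog_arm", "payload": {"moves": [[[0, 0, -0.3], [0, 0, 0], 0], [[0, 0, -0.6], [0, 0, 0], 0], [[0, 0, -0.9], [0, 0, 0], 0], [[0, 0, -1.2], [0, 0, 0], 0], [[0, 0, -1.2], [0, 0, 0], 0]]}}

```text
time_s: 15.12
ee_pos: [0.5264, -0.1627, 0.1253]
eef_rot: [3.141, -0.0, 1.533]
force: [0.4, -3.3, 4.7]
grip_width: 0.0115
```

Call:
{"api": "jog_arm", "payload": {"moves": [[[0, 0, -0.3], [0, 0, 0], 0], [[0, 0, -0.6], [0, 0, 0], 0], [[0, 0, -0.9], [0, 0, 0], 0], [[0, 0, -1.2], [0, 0, 0], 0], [[0, 0, -1.2], [0, 0, 0], 0]]}}

```text
time_s: 15.53
ee_pos: [0.5264, -0.1628, 0.1242]
eef_rot: [3.141, 0.0, 1.533]
force: [0.5, -3.3, 6.1]
grip_width: 0.0116
```

Call:
{"api": "jog_arm", "payload": {"moves": [[[0, 0, -0.3], [0, 0, 0], 0], [[0, 0, -0.6], [0, 0, 0], 0], [[0, 0, -0.6], [0, 0, 0], 0]]}}

```text
time_s: 15.78
ee_pos: [0.5264, -0.1627, 0.1235]
eef_rot: [3.141, 0.0, 1.533]
force: [0.0, -3.6, 5.8]
grip_width: 0.0121
```

Call:
{"api": "jog_arm", "payload": {"moves": [[[0, 0, -0.3], [0, 0, 0], 0], [[0, 0, -0.6], [0, 0, 0], 0], [[0, 0, -0.6], [0, 0, 0], 0]]}}

```text
time_s: 16.03
ee_pos: [0.5265, -0.1627, 0.1233]
eef_rot: [3.141, 0.0, 1.533]
force: [-1.5, -3.4, 9.7]
grip_width: 0.0123
```

Call:
{"api": "jog_arm", "payload": {"moves": [[[0, 0, -0.3], [0, 0, 0], 0], [[0, 0, -0.6], [0, 0, 0], 0], [[0, 0, -0.6], [0, 0, 0], 0]]}}

```text
time_s: 16.28
ee_pos: [0.5266, -0.1628, 0.1233]
eef_rot: [3.14, 0.0, 1.533]
force: [-3.8, -2.4, 15.3]
grip_width: 0.0116
```

```bash
python3 - <<'E'
from h import *
o=ctrl.get_obs();print(o['ee_pos'],o['eef_rot'],o['force'],o['moment'],o['grip_width'])
for n in ['scene','side']:
    c=snap(n,n+'5.png')
a=cv2.imread('pics/scene5.png')[160:310,140:290]; b=cv2.imread('pics/side5.png')[180:330,280:430]
cv2.imwrite('pics/p5.png',np.hstack([cv2.resize(x,(400,400),interpolation=cv2.INTER_CUBIC) for x in(a,b)]))
E
```

```text
[ 0.52655099 -0.16278276  0.12332806] [3.14039048e+00 2.46861939e-04 1.53337816e+00] [-3.84896389 -2.35583349 15.34999952] [-0.67239463  1.02564528  0.01837811] 0.011630803460502949
```

View pics/p5.png

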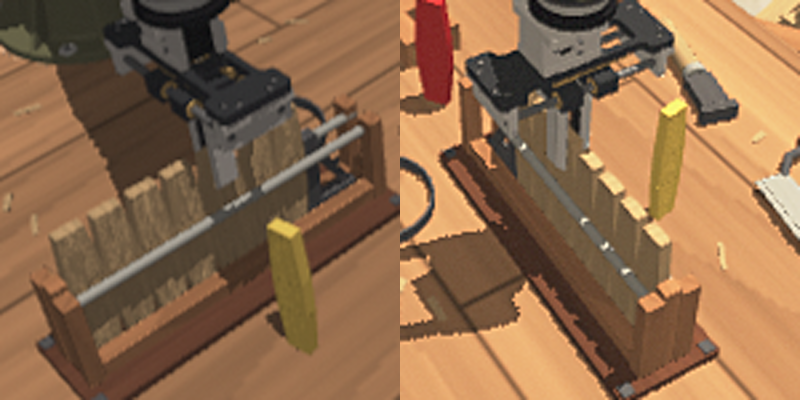

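Call:
{"api": "jog_arm", "payload": {"moves": [[[0, 0, 0.5], [0, 0, 0], 0], [[0, 0, 0.5], [0, 0, 0], 14], [[0, 0, 0.5], [0, 0, 0], 20], [[0, 0, 0.5], [0, 0, 0], 30], [[0, 0, 0.5], [0, 0, 0], 36]]}}

```text
time_s: 16.8
ee_pos: [0.526, -0.1624, 0.1222]
eef_rot: [-3.141, -0.001, 1.534]
force: [0.7, -0.8, -0.0]
grip_width: 0.0301
```

Call:
{"api": "jog_arm", "payload": {"moves": [[[0, 0, 0], [0, 0, 0], 36], [[0, 0, 4], [0, 0, 0], 36], [[0, 0, 10], [0, 0, 0], 36], [[0, 0, 20], [0, 0, 0], 36], [[0, 0, 35], [0, 0, 0], 36]]}}

```text
time_s: 17.22
ee_pos: [0.5259, -0.1627, 0.158]
eef_rot: [-3.14, -0.0, 1.533]
force: [0.1, 0.6, -0.1]
grip_width: 0.036
```

Call:
{"api": "jog_arm", "payload": {"moves": [[[0, 0, 25], [0, 0, 0], 60], [[0, 0, 60], [0, 0, 0], 80], [[0, 0, 100], [0, 0, 0], 94], [[0, 0, 140], [0, 0, 0], 94], [[0, -10, 150], [0, 0, 0], 94]]}}

```text
time_s: 17.63
ee_pos: [0.5271, -0.1722, 0.3157]
eef_rot: [3.132, 0.003, 1.535]
force: [-1.0, -1.6, 0.0]
grip_width: 0.066
```

Call:
{"api": "jog_arm", "payload": {"moves": [[[0, -10, 0], [0, 0, 0], 94], [[0, -10, 0], [0, 0, 0], 94], [[0, -10, 0], [0, 0, 0], 94]]}}

```text
time_s: 17.88
ee_pos: [0.5257, -0.183, 0.3063]
eef_rot: [-3.139, -0.001, 1.532]
force: [0.1, 0.3, -0.8]
grip_width: 0.0861
```

```bash
python3 - <<'E'
from h import *
o=ctrl.get_obs();print(o['ee_pos'],o['eef_rot'],o['force'],o['grip_width'])
for n in ['wrist','scene','side']:
    c=snap(n,n+'6.png'); np.save('pics/'+n+'6.npy',{'c':c,'o':o})
a=cv2.imread('pics/scene6.png')[160:310,140:290]; b=cv2.imread('pics/side6.png')[180:330,280:430]
cv2.imwrite('pics/p6.png',np.hstack([cv2.resize(x,(400,400),interpolation=cv2.INTER_CUBIC) for x in(a,b)]))
a=cv2.imread('pics/wrist6.png'); cv2.imwrite('pics/w6c.png',cv2.resize(a[0:290,250:400],None,fx=4,fy=2,interpolation=cv2.INTER_CUBIC))
E
```

```text
[ 0.52573561 -0.18301133  0.30626003] [-3.13944795e+00 -8.62091868e-04  1.53235145e+00] [ 0.05362965  0.33888686 -0.7891184 ] 0.0861410262689892
```

View pics/p6.png

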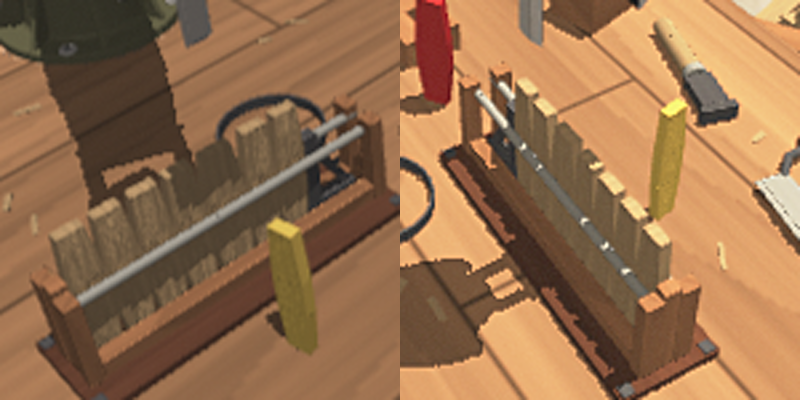

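View pics/w6c.png

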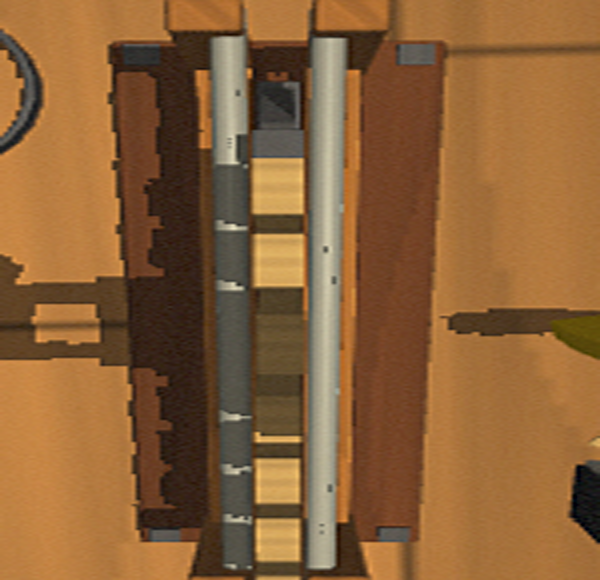

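```bash
python3 - <<'E'
from h import *
g=lambda x,y:(250+(x+.5)/4-.5,(y+.5)/2-.5)
w=np.load('pics/wrist6.npy',allow_pickle=True).item(); c,o=w['c'],w['o']
for n,x,a,b in [('last',278,158,214),('5th',278,233,288),('new',278,312,375),('4th',278,390,436),('3rd',278,458,503)]:
    p=onz(c,g(x,a),.162,o);q=onz(c,g(x,b),.162,o);print(n,p.round(4),q.round(4),((p+q)/2).round(4))
print('stop back',onz(c,g(278,130),.117,o).round(4))
w2=np.load('pics/w2.npy',allow_pickle=True).item()
print('stop back before',onz(w2['c'],g(289,111),.117,w2['o']).round(4))
S=np.load('pics/scene6.npy',allow_pickle=True).item()['c'];D=np.load('pics/side6.npy',allow_pickle=True).item()['c']
for p in [(.5263,-.163,.162),(.5263,-.163,.157)]: print(np.round(proj(S,p,o),1),np.round(proj(D,p,o),1))
a=cv2.imread('pics/scene6.png')[185:255,150:260]; b=cv2.imread('pics/side6.png')[200:270,310:420]
cv2.imwrite('pics/p7.png',np.vstack([cv2.resize(x,None,fx=4.2,fy=4.2,interpolation=cv2.INTER_CUBIC) for x in(a,b)]))
E
```

```text
last [ 0.5295 -0.0757  0.162 ] [ 0.5285 -0.1008  0.162 ] [ 0.529  -0.0882  0.162 ]
5th [ 0.5282 -0.1096  0.162 ] [ 0.5272 -0.1356  0.162 ] [ 0.5277 -0.1226  0.162 ]
new [ 0.5267 -0.1474  0.162 ] [ 0.5255 -0.1792  0.162 ] [ 0.5261 -0.1633  0.162 ]
4th [ 0.5252 -0.187   0.162 ] [ 0.5242 -0.2115  0.162 ] [ 0.5247 -0.1993  0.162 ]
3rd [ 0.5237 -0.2236  0.162 ] [ 0.5227 -0.2489  0.162 ] [ 0.5232 -0.2363  0.162 ]
stop back [ 0.5301 -0.0569  0.117 ]
stop back before [ 0.5297 -0.0644  0.117 ]
[219.2 214.3] [342.8 229.4]
[219.5 216. ] [342.8 230.8]
```

View pics/p7.png

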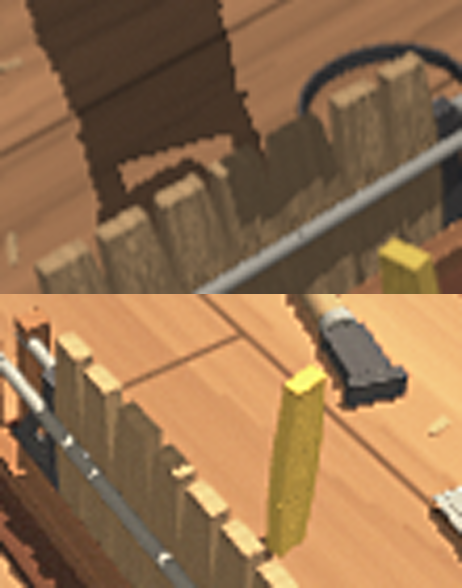

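```bash
python3 - <<'E'
from h import *
print(ctrl.hand_in())
E
```

```text
the job is handed in; nothing more can be done
None
```

I put the full-length stave into the row's empty place, pressed it down to the rack floor, released it and handed the job in at about 18 s. No verdict was reported.

- **Gap:** it was place 5, between the fourth stave from the end board and the two staves next to the stop. All three cameras showed it.
- **Insertion:** I gripped the stave near its top across its thickness and lowered it slowly, drifting a few mm towards the stop. The force readings I took never passed about 15 N up, or 8 N along the row. The descent stopped firmly at a tool height of 0.1233 m; I expected 0.1234 m.
- **After release, from the pictures:**
  - The stave stands level with the others and upright.
  - Its measured centre is at (0.526, −0.163) m, in line with the row.
  - From the fourth to the last stave measures 111 mm, against 110 mm for a fully closed row.
  - The bystanders in view (hoop, short stave, red and yellow staves) looked undisturbed.
- **One disagreement:** the stop appears to have moved back about 7.5 mm, but the last stave's top about 9.5 mm. With 1–2 mm of measuring error, that puts the stop at roughly rack y 157–161 mm, inside the 153–162 mm limit but possibly near its upper end.

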